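Bring the hanging display tray out of its bay and still it over the stone slab

TASK

On the shop counter a display tray with two food jars swings freely below a trolley on a rail. Take the trolley by the square knob on top, draw the tray over the low sill bar and bring it over the stone slab, calm its swing by moving the trolley only (never touch the tray or jars, never let the tray swing wildly), keep it hanging still and centred over the slab for a good five seconds, then let go of the knob, leaving it still there. Leave the bottle and the mug on the counter alone.

Things in the scene. Friction and masses are not known exactly. Their poses are not given: they have to be found in the camera images.
- stand: Fixed display rail: flat aluminium bar 840 mm long, upper face 285 mm up, on posts at y = +-410 mm. Origin on the counter under its middle; y along the rail, z up. A fixed dark sill bar (10 mm thick, 100 mm along x, round top 29 mm high) stands across under the rail at y = -80 mm, always between the tray's start and the slab.
- trolley (a joint): Place of the black trolley along the rail in m, 0 to 0.42 (end stops), growing along the stand's +y: its centre lies at stand y = value - 0.21. About 1.5 N friction, stays where left; 0.3 kg. Starts at 0.01 to 0.07; sill, then slab lie towards +y.
- knob (a point): Middle of the trolley's square grip knob, 30 x 30 mm, 50 mm tall (295 to 345 mm above the counter; this point at 320 mm), sides along the rail's x and y. Grip it from above; the rail runs below it, nothing stands above.
- swing (a joint): Tray's angle about the pivot pin (stand's x axis), rad: 0 level, positive when its underside and peg swing to the stand's +y. Limits +-0.9. Nearly frictionless: swings for half a minute and more. Period about 1.30 s (4.84 rad/s) for any load, centre of mass 31 mm below the pin; pivot acceleration a along +y gives angle'' = -23.5 (angle + a/9.81).
- pivot (a point): Centre of the pivot pin, on the trolley's centre line, 165 mm above the counter, 155 mm below the knob point.
- tray: Wooden tray 320 mm along the rail x 110 mm with a steel food jar (80 mm wide, 100 mm tall with black lid) fixed near each end; hangs from the pin by two steel plates, nominal 0.75 kg. Origin at the pivot pin, underside 65 mm below it, axes parallel to the stand's when level.
- peg_tip (a point): Round lower end of the steel peg (10 mm thick) under the tray's middle, 145 mm below the pin, 20 mm above the counter when level. It catches on the sill, 9 mm higher; as the trolley is drawn on, the tray tilts to about -0.35 rad (pivot about 55 mm past the sill), then the peg slips over and the tray swings freely.
- slab: Fixed marble slab 200 mm x 100 mm along the rail, 10 mm thick, lying across under the rail. Origin at the centre of its underside; axes parallel to the stand's. The tray passes 90 mm above it, the peg 10 mm above it. It lies at stand y between 40 and 140 mm.
- bottle: Bystander: green drinking bottle, 72 mm wide, 220 mm tall, standing beyond the rail. Origin at its base.
- cup: Bystander: white mug, 80 mm wide, 90 mm tall, standing beyond the rail. Origin at its base.
Not all that is in view belongs to the job. Of the things like the slab, leave any that is orange; of the rest the smaller one is meant.

How it is judged:
By the outcome, as a careful person would: the job done as asked, in the order asked, and still so for the second after the job is handed in, with the robot touching nothing.
It also fails if it takes over 48 s, if anything falls off the work surface, if the arm or the gripper's body presses on something with over 40 N, if the wrist force passes 120 N, or if a joint passes its speed limit or range.

ROBOT

A 6-joint arm with a two-finger parallel gripper is mounted at the origin on the work surface. World frame = base frame: x ahead of the robot, y to its left, z up, the work surface at z = 0. Lengths are in m, angles in rad, forces in N, time in s.
With the tool pointing down it reaches from about 0.35 to 0.85 m from the base axis. Payload 8.1 kg.
Tool frame: the origin (TCP) lies at the very end of the fingers, on their centre line; the grasp point (between the pads) lies robot.tcp_to_grasp behind it (robot.tcp_to_grasp is the distance from the TCP to the grasp point, in m); z points along the fingers, y is the direction in which the jaws open and shut (so a half turn about z gives the same grasp; the last joint's range is limited). The gripper opens to 85 mm and grips with 20 to 120 N. Pads are 22 mm wide; open, the fingers measure 114 mm over their backs; the gripper's body (76 mm by 85 mm) begins 54 mm behind the grasp point. The pads swing forward as they close: fully open they stand 13 mm farther back than shut.
Start: joints at [-1.304, 0.13, 1.488, -0, 1.523, -0.085], TCP at [0.207, -0.563, 0.231] pointing down, gripper open.
Joint ranges: [-2.96, 2.96], [-0.89, 2.26], [0.02, 2.5], [-1.34, 4.48], [0, 2.73], [-2.66, 2.66]. Speed limits (rad/s): [2.39, 2.39, 2.79, 3.14, 3.14, 3.14].

INTERFACE

Orientations are given as a unit quaternion [x, y, z, w].
In Python, from cell import robot gives the robot as it stands.
- The arm moves only by the tool servo_tool, never from a script. Its argument "increments" is a list of rows, each an object with "jaw": the closure in counts, from 0 (fully open) to 255 (shut); "delta_pos": the shift along the tool's x, y, z in mm, a list of three; "rot": the turn, a rotation vector about the tool's x, y, z in rad, a list of three. A call has 1 to 8 rows; each row shifts and turns the pose as measured when the row begins, along the tool's axes as they then stand; what a row does not reach is not made up. A row lasts 1/10 s, in which the tool goes at most 50 mm and 8.59 degrees, less where a joint would pass 70% of its speed; a pose out of reach is approached as far as the arm can. A call with a gripper value outside its range is refused whole. The fingers move at their own pace and stop on an object; "grip_force" is the grip in N (left out, the last holds). Time passes only in rows, so rows that do not move let the fingers close. It gives the time, the measured TCP pose, the force and the opening at its end, in the units of the state.
- robot.read_state(): the state, without advancing time (a new reading comes with each control period).
- robot.read_camera(name): name is "scene" or "side" or "wrist"; returns a dict with "color" (480x640x3 uint8, red, green, blue), "range_z" (480x640 float32, m along the optical axis (not along the pixel's ray), 0 where there is no reading), "K" (3x3 intrinsics, pixels), "D" ([k1, k2, p1, p2, k3] as OpenCV has them; the pictures are not rectified), "xyz" and "attitude" of the camera in the world. Camera axes: x right, y down, z forward; pixel columns grow to the right and rows downward; lengths in m; the calibration is good to about 2 mm. A picture is of the moment at which its call begins.
- robot.close_job(): hands the job in, once; it reports no verdict.
The state is a dict: "t": time; "qpos": joint angles; "qd": joint speeds; "tau": joint torques, N m; "ee_pos": TCP position; "eef_rot": TCP orientation; "ft_force": force on the tool from outside, world axes, zero at the start; "ft_torque": the same for the moment, N m; "finger_gap": finger opening in m.
Only numpy, scipy, OpenCV 4.12 (cv2) and the standard library are available. Lean on these libraries where they do the work, as an engineer would, in place of code of your own. Each camera call takes 0.05 s, during which the arm holds its last target. There are 200 camera calls.

## Working session

There is one attempt and no reset: what is moved stays moved. The work goes in short steps, Python scripts to look and compute and a tool call to move; the robot and the scene stay as the last step left them, time stands still between calls to the robot, and variables do not carry over. Pictures are saved under pics/ and viewed, about 8 in all and at most 12, crops included, and the job is handed in when it is done.

Besides the shell and the picture viewer there is one more tool, called after "Call:" by a JSON object that holds its "op" and its "data", one argument or row to a line. servo_tool: Moves the arm, as the interface text tells. Its arguments: {"type":"object","properties":{"increments":{"type":"array","items":{"type":"object","properties":{"jaw":{"type":"number"},"delta_pos":{"type":"array","items":{"type":"number"}},"rot":{"type":"array","items":{"type":"number"}}}}},"grip_force":{"type":"number"}},"required":["increments"]}

```bash
ls; mkdir -p pics
python3 - <<'E'
from cell import robot
import cv2,numpy as np
np.set_printoptions(precision=4,suppress=True)
s=robot.read_state();print(s,robot.tcp_to_grasp)
ims=[]
for n in("scene","side"):
    c=robot.read_camera(n);print(n,c["K"],c["D"],c["xyz"],c["attitude"])
    np.savez(n+".npz",**{k:v for k,v in c.items()})
    cv2.imwrite(f"pics/{n}0.png",c["color"][:,:,::-1])
E
```

```text
pics
{'t': 0.0, 'qpos': array([-1.3044,  0.1312,  1.4893, -0.    ,  1.523 , -0.0854]), 'qd': array([-0.0001,  0.0005,  0.0017, -0.0001, -0.0004,  0.0009]), 'tau': array([ -0.0011, -56.9396, -50.0564,  -0.0004,   0.0146,  -0.    ]), 'ee_pos': array([ 0.2066, -0.5627,  0.2302]), 'eef_rot': array([ 0.9846,  0.175 , -0.0001, -0.0009]), 'ft_force': array([-0.0258,  0.0666, -1.002 ]), 'ft_torque': array([ 0.0233, -0.0198, -0.0131]), 'finger_gap': 0.08565191846775966} 0.0187
scene [[449.5545   0.     313.8531]
 [  0.     449.5545 243.0718]
 [  0.       0.       1.    ]] [-0.0757  0.      0.      0.      0.    ] [ 0.7902 -0.3753  0.9806] [ 0.9032  0.3387 -0.0858 -0.2492]
side [[499.7607   0.     313.4116]
 [  0.     499.7607 244.7093]
 [  0.       0.       1.    ]] [-0.016  0.     0.     0.     0.   ] [0.6172 0.8051 1.05  ] [ 0.0626  0.9221 -0.3809 -0.026 ]
```

View pics/scene0.png

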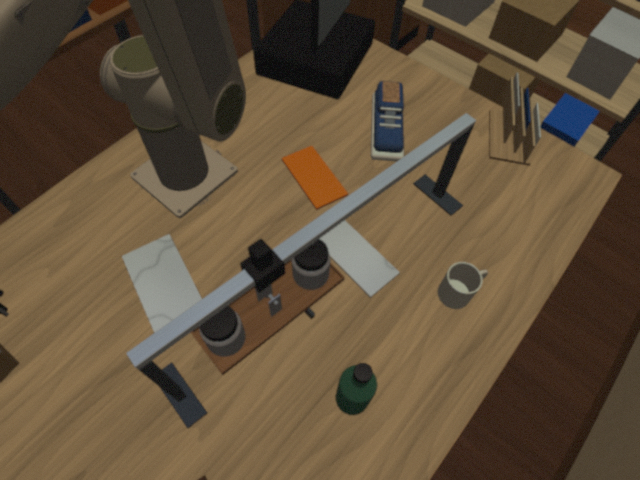

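View pics/side0.png

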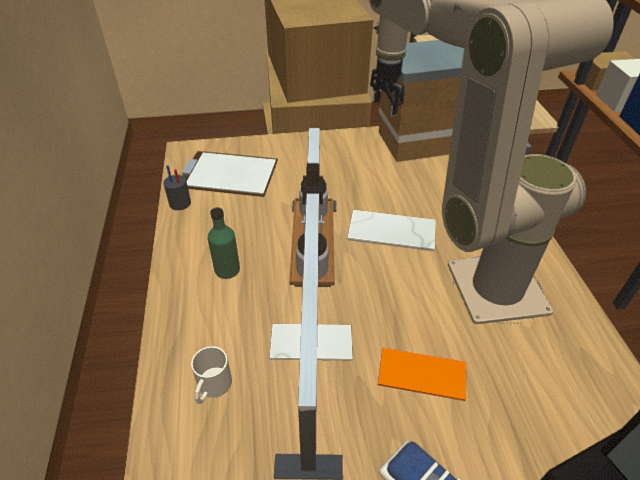

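Scene view: the trolley knob is at (262,250), the tray with its jars is below it, and the sill end shows near (309,312). The side view has these slab candidates:
- The white slab under the rail, at (312,342).
- A larger white slab off the rail, at (392,230).
- The orange slab, at (422,373). This one is excluded.
- A clipboard, at (232,172).

The slab under the rail looks like the smaller non-orange one. I'll measure the candidates and confirm with a crop.

```bash
cat > h.py <<'E'
import numpy as np,cv2
from scipy.spatial.transform import Rotation as R
np.set_printoptions(precision=4,suppress=True)
def cloud(c):
    "world xyz per pixel from depth"
    v,u=np.mgrid[0:480,0:640]
    n=cv2.undistortPoints(np.stack([u,v],-1).reshape(-1,1,2).astype(float),c["K"],c["D"]).reshape(480,640,2)
    p=np.dstack([n,np.ones((480,640))])*c["range_z"][...,None]
    return p@R.from_quat(c["attitude"]).as_matrix().T+c["xyz"]
def ray(c,uv,z):
    n=cv2.undistortPoints(np.array(uv,float).reshape(-1,1,2),c["K"],c["D"]).reshape(-1,2)
    d=np.c_[n,np.ones(len(n))]@R.from_quat(c["attitude"]).as_matrix().T
    return c["xyz"]+d*((z-c["xyz"][2])/d[:,2])[:,None]
E
python3 - <<'E'
from h import *
for n in("scene","side"):
    c=dict(np.load(n+".npz"));P=cloud(c);z=P[...,2];ok=c["range_z"]>0
    x,y=P[...,0],P[...,1]
    # rail
    m=ok&(abs(z-.285)<.008)&(x>.25)&(x<.9)&(abs(y)<.75)
    k,l,st,_=cv2.connectedComponentsWithStats(m.astype(np.uint8)); 
    hsv=cv2.cvtColor(c["color"],cv2.COLOR_RGB2HSV)
    q=P[m&(hsv[...,2]>110)];
    r=cv2.fitLine(q[:,:2].astype(np.float32),cv2.DIST_HUBER,0,.01,.01).ravel()
    d=r[:2]*np.sign(r[1]); t=(q[:,:2]-r[2:])@d; off=(q[:,:2]-r[2:])@[-d[1],d[0]]
    sel=abs(off)<.03;t=t[sel]
    print(n,"rail dir",d,"yaw",np.arctan2(-d[0],d[1]),"mid",r[2:]+d*(t.min()+t.max())/2,"len",np.ptp(t),len(t))
    # knob top
    m=ok&(abs(z-.345)<.008)&(hsv[...,2]<90)&(abs(off).max()>0)
    cc=P[m][:,:2]; s2=np.abs((cc-r[2:])@[-d[1],d[0]])<.04; cc=cc[s2]
    if len(cc)>4: print(" knob top",np.median(cc,0),cv2.minAreaRect(cc.astype(np.float32)),len(cc))
    # white slabs
    m=(abs(z-.01)<.012)&ok&(hsv[...,1]<40)&(hsv[...,2]>130)
    m=cv2.morphologyEx(m.astype(np.uint8),cv2.MORPH_OPEN,np.ones((3,3)))
    k,l,st,ce=cv2.connectedComponentsWithStats(m)
    for i in range(1,k):
        if st[i,4]>200:
            v,u=np.nonzero(l==i); w=ray(c,np.c_[u,v],.01)
            print(" white",ce[i],st[i],cv2.minAreaRect(w[:,:2].astype(np.float32)))
s=cv2.imread("pics/scene0.png")[200:350,110:420];t=cv2.imread("pics/side0.png")[140:400,160:480]
cv2.imwrite("pics/crop.png",np.vstack([cv2.resize(s,(620,300)),cv2.resize(t[60:240],(620,300))]))
E
```

```text
scene rail dir [0.1499 0.9887] yaw -0.15046462 mid [0.5132 0.0045] len 0.8407768301057656 5449
 knob top [ 0.4913 -0.1536] ((0.4895511865615845, -0.15275689959526062), (0.029628844931721687, 0.029906369745731354), 82.12229919433594) 310
 white [358.5764 257.9042] [ 322  222   76   73 2651] ((0.5292880535125732, 0.10866469144821167), (0.09747466444969177, 0.1959233582019806), 81.49222564697266)
 white [161.0486 281.5943] [ 123  235   78   96 4156] ((0.21774163842201233, -0.25247687101364136), (0.12721846997737885, 0.22742506861686707), 71.63085174560547)
side rail dir [0.1506 0.9886] yaw -0.15119919 mid [0.5118 0.002 ] len 0.8423669516288862 3698
 knob top [ 0.4892 -0.1457] ((0.4890652000904083, -0.1475299447774887), (0.026257293298840523, 0.02614293247461319), 82.02336883544922) 101
 white [229.676  172.1972] [ 183  153   92   40 2759] ((0.725117564201355, -0.6163495182991028), (0.19372159242630005, 0.3036535382270813), 72.75916290283203)
 white [392.3391 229.1362] [ 348  210   87   39 2489] ((0.2314433455467224, -0.25793540477752686), (0.13221697509288788, 0.2549945116043091), 71.69873046875)
 white [285.4794 341.0943] [ 270  324   31   35 1018] ((0.590373158454895, 0.10003885626792908), (0.09946168214082718, 0.07256773859262466), 82.25439453125)
 white [333.8525 341.7169] [ 317  325   35   35 1180] ((0.47183337807655334, 0.11902700364589691), (0.09929340332746506, 0.08397398144006729), 81.93299102783203)
```

View pics/crop.png

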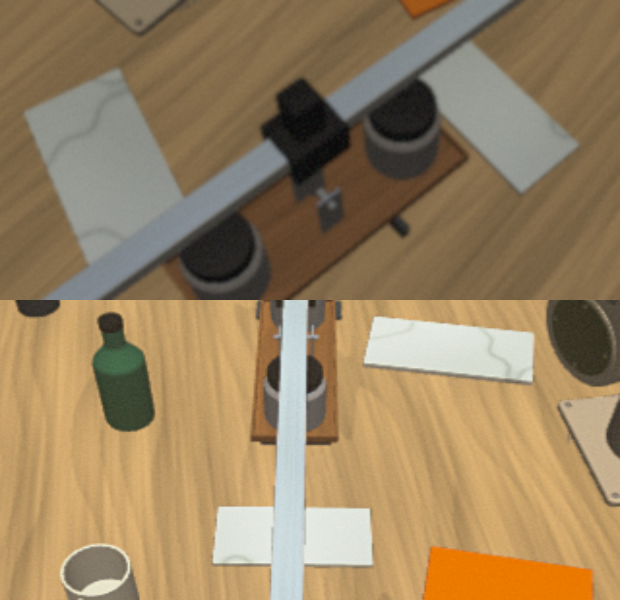

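The crop confirms it: the slab under the rail measures 98 x 196 mm, against 130 x 255 mm for the other white one and orange for the third. The slab is at stand y ≈ 0.1075, so the trolley target is ≈ 0.3175. Now the approach.

Call:
{"op": "servo_tool", "data": {
  "increments": [
    {"delta_pos":[0,0,-45],"rot":[0,0,0.126],"jaw":0},
    {"delta_pos":[0,0,-45],"rot":[0,0,0.126],"jaw":0},
    {"delta_pos":[0,0,-45],"rot":[0,0,0.126],"jaw":0},
    {"delta_pos":[0,0,-45],"rot":[0,0,0.126],"jaw":0},
    {"delta_pos":[20,-42,0],"rot":[0,0,0],"jaw":0},
    {"delta_pos":[20,-42,0],"rot":[0,0,0],"jaw":0},
    {"delta_pos":[20,-42,0],"rot":[0,0,0],"jaw":0},
    {"delta_pos":[20,-42,0],"rot":[0,0,0],"jaw":0}
  ],
  "grip_force": 60
}}

```text
t: 0.9
ee_pos: [0.3137, -0.4101, 0.4115]
eef_rot: [0.996, -0.092, -0.002, -0.006]
ft_force: [0.9, 0.2, 0.4]
finger_gap: 0.0854
```

```bash
cat >> h.py <<'E'
from cell import robot
O=np.array([.5125,.003]);D=np.array([.1502,.9887])
def go(p,phi=-.1508):
    s=robot.read_state();M=R.from_quat(s["eef_rot"]).as_matrix()
    des=np.c_[[np.cos(phi),np.sin(phi),0],[np.sin(phi),-np.cos(phi),0],[0,0,-1]]
    print("t",s["t"],"tcp",s["ee_pos"],"delta tool mm",M.T@(np.array(p)-s["ee_pos"])*1000,"rot",R.from_matrix(M.T@des).as_rotvec(),"F",s["ft_force"],"gap",s["finger_gap"])
E
python3 -c "
from h import *
go([.4895,-.153,.38])"
```

```text
t 0.9 tcp [ 0.3137 -0.4101  0.4115] delta tool mm [ 126.199  -284.4886   34.2787] rot [-0.0126  0.0059 -0.0326] F [0.9271 0.1565 0.4188] gap 0.08535714009556694
```

Call:
{"op": "servo_tool", "data": {
  "increments": [
    {"delta_pos":[18,-40,0],"rot":[-0.01,0.005,-0.03],"jaw":0},
    {"delta_pos":[18,-40,0],"jaw":0,"rot":[0,0,0]},
    {"delta_pos":[18,-40,0],"jaw":0,"rot":[0,0,0]},
    {"delta_pos":[18,-40,0],"jaw":0,"rot":[0,0,0]},
    {"delta_pos":[18,-40,0],"jaw":0,"rot":[0,0,0]},
    {"delta_pos":[18,-40,0],"jaw":0,"rot":[0,0,0]},
    {"delta_pos":[10,-30,0],"jaw":0,"rot":[0,0,0]},
    {"delta_pos":[0,0,0],"jaw":0,"rot":[0,0,0]}
  ]
}}

```text
t: 1.7
ee_pos: [0.4783, -0.1455, 0.4094]
eef_rot: [0.997, -0.074, -0.002, -0.003]
ft_force: [0.0, -0.4, 0.0]
finger_gap: 0.0855
```

```bash
python3 -c "
from h import *
go([.4895,-.153,.305])
c=robot.read_camera('wrist');np.savez('wrist.npz',**c);cv2.imwrite('pics/w.png',c['color'][:,:,::-1])
c=robot.read_camera('scene');np.savez('s1.npz',**c);cv2.imwrite('pics/s1.png',c['color'][:,:,::-1])
"
```

```text
t 1.7 tcp [ 0.4783 -0.1455  0.4094] delta tool mm [ 12.6011   6.33   104.2865] rot [-0.0058  0.0037  0.0037] F [ 0.034  -0.4135  0.0351] gap 0.08545632558021117
```

View pics/w.png

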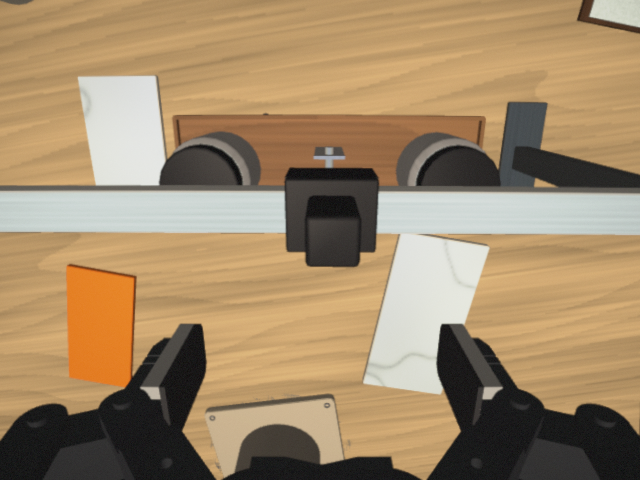

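View pics/s1.png

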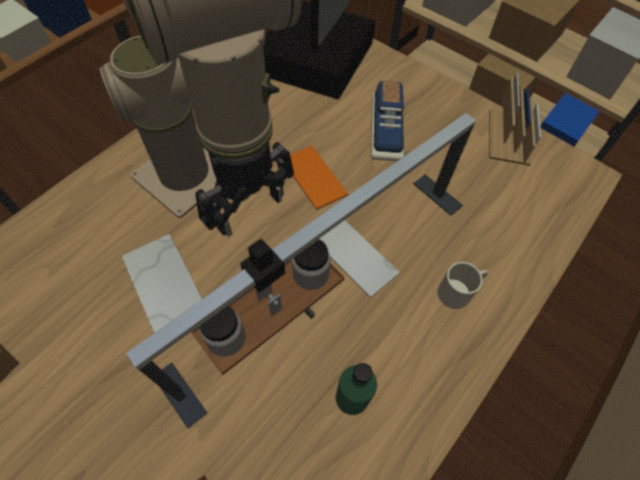

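The wrist view shows the knob at about (332,232) between the jar lids. The scene view shows the hand clear of the rail. Next I'll refine the knob and slab positions from the wrist depth and build the tray-angle estimator.

```bash
cat >> h.py <<'E'
def stand(P):
    q=P[...,:2]-O
    return np.dstack([q@np.array([D[1],-D[0]]),q@D,P[...,2]]) if P.ndim==3 else np.c_[q@np.array([D[1],-D[0]]),q@D,P[:,2]]
def angle(c,yp):
    "tray angle: line through brown tray-top points, pivot at stand y=yp"
    S=stand(cloud(c));h=cv2.cvtColor(c["color"],cv2.COLOR_RGB2HSV)
    x,y,z=S[...,0],S[...,1]-yp,S[...,2]
    m=(c["range_z"]>0)&(abs(x)<.05)&(abs(y)<.165)&(z>.03)&(z<.19)&(h[...,1]>80)&(h[...,0]<14)
    m=cv2.erode(m.astype(np.uint8),np.ones((3,3)))>0
    y,z=y[m],z[m];k=np.ones(len(y),bool)
    for _ in range(8):
        p=np.polyfit(y[k],z[k],1);r=z-np.polyval(p,y);k=abs(r-np.median(r[k]))<max(.005,1.5*r[k].std())
    return np.arctan(p[0]),p[1],k.sum()
E
python3 - <<'E'
from h import *
for f in("scene","s1","side"):print(f,angle(dict(np.load(f+".npz")),-.156))
c=dict(np.load("wrist.npz"));P=cloud(c);S=stand(P);hsv=cv2.cvtColor(c["color"],cv2.COLOR_RGB2HSV)
z=S[...,2];ok=(c["range_z"]>0)
m=ok&(abs(z-.345)<.006)&(hsv[...,2]<90);m[300:]=0
q=S[m];print("knob rect in stand",cv2.minAreaRect(q[:,:2].astype(np.float32)),np.median(q,0),len(q))
m=ok&(abs(z-.285)<.006)&(hsv[...,2]>140);m[300:]=0
q=S[m];print("rail",np.polyfit(q[:,1],q[:,0],1),q[:,0].min(),q[:,0].max(),np.median(z[m]))
m=ok&(abs(z-.01)<.012)&(hsv[...,1]<40)&(hsv[...,2]>130);m[185:]=0;m[:,200:]=0
v,u=np.nonzero(m);q=stand(ray(c,np.c_[u,v],.01));print("slab y",np.percentile(q[:,1],[1,99]),q[:,1].mean())
E
```

```text
scene (np.float64(0.021738432224384846), np.float64(0.1089458615610626), np.int64(2))Traceback (most recent call last):
  File "<stdin>", line 2, in <module>
  File "h.py", line 31, in angle
    p=np.polyfit(y[k],z[k],1);r=z-np.polyval(p,y);k=abs(r-np.median(r[k]))<max(.005,1.5*r[k].std())
    raise TypeError("expected non-empty vector for x")
TypeError: expected non-empty vector for x
```

```bash
sed -i 's/(h\[...,1\]>80)&(h\[...,0\]<14)/(h[...,1]>70)\&(h[...,0]<28)/' h.py
cat > a.py <<'E'
from h import *
c=dict(np.load("scene.npz"));h=cv2.cvtColor(c["color"],cv2.COLOR_RGB2HSV);S=stand(cloud(c))
for u,v in((230,350),(315,290),(300,300),(260,310)):print(u,v,h[v,u],S[v,u])
for f in("scene","s1","side"):print(f,angle(dict(np.load(f+".npz")),-.156))
c=dict(np.load("wrist.npz"));P=cloud(c);S=stand(P);hsv=cv2.cvtColor(c["color"],cv2.COLOR_RGB2HSV)
z=S[...,2];ok=(c["range_z"]>0)
m=ok&(abs(z-.345)<.006)&(hsv[...,2]<90);m[300:]=0
q=S[m];print("knob rect in stand",cv2.minAreaRect(q[:,:2].astype(np.float32)),np.median(q,0),len(q))
m=ok&(abs(z-.285)<.006)&(hsv[...,2]>140);m[300:]=0
q=S[m];print("rail",np.polyfit(q[:,1],q[:,0],1),q[:,0].min(),q[:,0].max(),np.median(z[m]))
m=ok&(abs(z-.01)<.012)&(hsv[...,1]<40)&(hsv[...,2]>130);m[185:]=0;m[:,200:]=0
v,u=np.nonzero(m);q=stand(ray(c,np.c_[u,v],.01));print("slab y",np.percentile(q[:,1],[1,99]),q[:,1].mean())
E
python3 a.py
```

```text
230 350 [15 27 56] [ 0.0397 -0.2783  0.1426]
315 290 [ 14 132  93] [ 0.0364 -0.0616  0.1064]
300 300 [ 14 139  99] [ 0.0339 -0.101   0.1075]
260 310 [ 13 137  97] [-0.0023 -0.1788  0.1072]
scene (np.float64(0.00021587198786942536), np.float64(0.10531353001028922), np.int64(2792))
s1 (np.float64(-0.0006539133017309038), np.float64(0.10525727267834195), np.int64(2800))
side (np.float64(0.0031807926748066056), np.float64(0.10574207805335821), np.int64(536))
knob rect in stand ((0.0010938029736280441, -0.156681090593338), (0.03005228564143181, 0.029612038284540176), 89.91712188720703) [ 0.0028 -0.1568  0.3459] 2947
rail [-0.0017  0.0009] -0.01496246786494088 0.01596380127081958 0.2860053887881763
slab y [0.0572 0.1534] 0.10570969097111857
```

Call:
{"op": "servo_tool", "data": {
  "increments": [
    {"delta_pos":[12.4,5.3,35],"rot":[-0.006,0.004,0.004],"jaw":0},
    {"delta_pos":[0,0,0],"rot":[0,0,0],"jaw":0}
  ]
}}

```text
t: 2.0
ee_pos: [0.488, -0.1572, 0.3739]
eef_rot: [0.997, -0.078, 0.0, 0.001]
ft_force: [-0.3, 0.4, -1.5]
finger_gap: 0.0856
```

```bash
python3 -c "
from h import *
go([.4899,-.152,.304])"
```

```text
t 2.0 tcp [ 0.488  -0.1572  0.3739] delta tool mm [ 1.0463 -5.5959 69.8823] rot [ 0.0028 -0.0004 -0.0044] F [-0.2826  0.4365 -1.5469] gap 0.08558595908434975
```

Call:
{"op": "servo_tool", "data": {
  "increments": [
    {"delta_pos":[1,-5.6,0],"rot":[0.003,0,-0.004],"jaw":0},
    {"delta_pos":[0,0,35],"rot":[0,0,0],"jaw":0},
    {"delta_pos":[0,0,20],"rot":[0,0,0],"jaw":0},
    {"delta_pos":[0,0,0],"rot":[0,0,0],"jaw":0},
    {"delta_pos":[0,0,0],"rot":[0,0,0],"jaw":0}
  ]
}}

```text
t: 2.5
ee_pos: [0.489, -0.1549, 0.3255]
eef_rot: [0.997, -0.078, 0.003, 0.001]
ft_force: [-1.1, -0.1, -0.8]
finger_gap: 0.0851
```

```bash
python3 -c "
from h import *
go([.4899,-.152,.304])"
```

```text
t 2.5 tcp [ 0.489  -0.1549  0.3255] delta tool mm [ 0.3049 -2.9895 21.5005] rot [ 0.0007 -0.0064 -0.006 ] F [-1.1131 -0.0623 -0.767 ] gap 0.08512893939428479
```

Call:
{"op": "servo_tool", "data": {
  "increments": [
    {"delta_pos":[0.3,-3,20],"rot":[0,-0.006,-0.006],"jaw":0},
    {"delta_pos":[0,0,0],"rot":[0,0,0],"jaw":0},
    {"delta_pos":[0,0,0],"rot":[0,0,0],"jaw":0}
  ]
}}

```text
t: 2.8
ee_pos: [0.491, -0.1526, 0.3082]
eef_rot: [0.997, -0.075, 0.002, 0.001]
ft_force: [0.6, -0.6, 0.7]
finger_gap: 0.0856
```

```bash
python3 -c "
from h import *
go([.4899,-.152,.304])"
```

```text
t 2.8 tcp [ 0.491  -0.1526  0.3082] delta tool mm [-1.1962 -0.4001  4.2066] rot [ 0.0018 -0.0051 -0.0002] F [ 0.5839 -0.6464  0.6791] gap 0.08558703175762442
```

Call:
{"op": "servo_tool", "data": {
  "increments": [
    {"delta_pos":[-1,-0.4,5],"rot":[0,-0.005,0],"jaw":60},
    {"delta_pos":[0,0,0],"rot":[0,0,0],"jaw":255},
    {"delta_pos":[0,0,0],"rot":[0,0,0],"jaw":255},
    {"delta_pos":[0,0,0],"rot":[0,0,0],"jaw":255},
    {"delta_pos":[0,0,0],"rot":[0,0,0],"jaw":255},
    {"delta_pos":[0,0,0],"rot":[0,0,0],"jaw":255}
  ],
  "grip_force": 60
}}

```text
t: 3.4
ee_pos: [0.4904, -0.152, 0.3041]
eef_rot: [0.997, -0.075, 0.0, 0.001]
ft_force: [0.2, -0.7, -1.2]
finger_gap: 0.0296
```

```bash
python3 -c "
from h import *
go([.4899,-.152,.304]);print(stand(robot.read_state()['ee_pos'][None]))
c=robot.read_camera('scene');print(angle(c,-.156))"
```

```text
t 3.4 tcp [ 0.4904 -0.152   0.3041] delta tool mm [-0.4926  0.0794  0.0698] rot [ 0.0022 -0.0009  0.0001] F [ 0.1527 -0.6669 -1.182 ] gap 0.02958926459181132
[[ 0.0014 -0.1566  0.3041]]
(np.float64(-0.0029110520697785223), np.float64(0.10525994733107014), np.int64(2782))
```

Gripped (gap 29.6 mm, tray level). I'll draw the tray along in single rows, which also shows the servo response.

Call:
{"op": "servo_tool", "data": {
  "increments": [
    {"delta_pos":[0,-10,0],"rot":[0,0,0],"jaw":255}
  ]
}}

```text
t: 3.55
ee_pos: [0.4918, -0.1429, 0.3041]
eef_rot: [0.997, -0.076, 0.0, 0.001]
ft_force: [-0.3, -1.2, -0.0]
finger_gap: 0.0294
```

Call:
{"op": "servo_tool", "data": {
  "increments": [
    {"delta_pos":[0,-10,0],"rot":[0,0,0],"jaw":255}
  ]
}}

```text
t: 3.65
ee_pos: [0.4933, -0.1325, 0.3041]
eef_rot: [0.997, -0.076, 0.0, 0.001]
ft_force: [-0.9, -1.7, 0.1]
finger_gap: 0.0296
```

Call:
{"op": "servo_tool", "data": {
  "increments": [
    {"delta_pos":[0,-10,0],"rot":[0,0,0],"jaw":255}
  ]
}}

```text
t: 3.75
ee_pos: [0.495, -0.1218, 0.3041]
eef_rot: [0.997, -0.076, 0.0, 0.001]
ft_force: [0.1, -1.5, -1.3]
finger_gap: 0.0297
```

Call:
{"op": "servo_tool", "data": {
  "increments": [
    {"delta_pos":[0,-10,0],"rot":[0,0,0],"jaw":255}
  ]
}}

```text
t: 3.85
ee_pos: [0.4966, -0.1108, 0.304]
eef_rot: [0.997, -0.076, 0.0, 0.001]
ft_force: [0.4, -1.2, 0.1]
finger_gap: 0.0292
```

Call:
{"op": "servo_tool", "data": {
  "increments": [
    {"delta_pos":[0,-10,0],"rot":[0,0,0],"jaw":255}
  ]
}}

```text
t: 3.95
ee_pos: [0.4983, -0.0998, 0.304]
eef_rot: [0.997, -0.076, 0.0, 0.001]
ft_force: [-0.1, -0.9, 0.0]
finger_gap: 0.0291
```

Call:
{"op": "servo_tool", "data": {
  "increments": [
    {"delta_pos":[0,0,0],"rot":[0,0,0],"jaw":255}
  ]
}}

```text
t: 4.05
ee_pos: [0.4986, -0.0978, 0.304]
eef_rot: [0.997, -0.075, 0.001, 0.001]
ft_force: [-0.1, 1.3, -0.0]
finger_gap: 0.0293
```

Call:
{"op": "servo_tool", "data": {
  "increments": [
    {"delta_pos":[0,0,0],"rot":[0,0,0],"jaw":255}
  ]
}}

```text
t: 4.15
ee_pos: [0.4987, -0.0974, 0.3041]
eef_rot: [0.997, -0.075, 0.001, 0.001]
ft_force: [0.3, -1.4, -1.0]
finger_gap: 0.0293
```

```bash
cat >> h.py <<'E'
def meas(n=3,cam="scene"):
    for i in range(n):
        s=robot.read_state();p=stand(s["ee_pos"][None])[0];c=robot.read_camera(cam)
        print("t %.3f"%s["t"],"stand",p,"F",s["ft_force"],"ang %.4f z0 %.4f n %d"%angle(c,p[1]))
    return c
E
python3 -c "
from h import *
go([.4899,-.152,.304]);meas(2)"
```

```text
t 4.15 tcp [ 0.4987 -0.0974  0.3041] delta tool mm [-0.5505 55.275   0.1741] rot [ 0.0021 -0.0013  0.0015] F [ 0.2727 -1.3637 -1.0332] gap 0.029297958702205498
t 4.150 stand [ 0.0014 -0.1014  0.3041] F [ 0.2727 -1.3637 -1.0332] ang 0.0464 z0 0.1051 n 2514
t 4.200 stand [ 0.0014 -0.1013  0.3041] F [ 0.7221  1.4009 -1.4546] ang 0.0641 z0 0.1050 n 2564
```

Response model: d_k ≈ 0.91·c_k + 0.18·d_(k-1). Continuing towards the sill.

Call:
{"op": "servo_tool", "data": {
  "increments": [
    {"delta_pos":[0,-8,0],"rot":[0,0,0],"jaw":255},
    {"delta_pos":[0,-8,0],"rot":[0,0,0],"jaw":255},
    {"delta_pos":[0,-8,0],"rot":[0,0,0],"jaw":255},
    {"delta_pos":[0,-8,0],"rot":[0,0,0],"jaw":255},
    {"delta_pos":[0,-8,0],"rot":[0,0,0],"jaw":255},
    {"delta_pos":[0,-4,0],"rot":[0,0,0],"jaw":255}
  ]
}}

```text
t: 4.85
ee_pos: [0.5055, -0.0519, 0.3041]
eef_rot: [0.997, -0.076, 0.0, 0.001]
ft_force: [-0.3, -1.7, -0.4]
finger_gap: 0.0291
```

```bash
python3 -c "
from h import *
go([.4899,-.152,.304]);meas(3)"
```

```text
t 4.85 tcp [ 0.5055 -0.0519  0.3041] delta tool mm [ -0.3201 101.28     0.3027] rot [ 0.0025 -0.0011 -0.0008] F [-0.2669 -1.7138 -0.4415] gap 0.029133128582832863
t 4.850 stand [ 0.0013 -0.0554  0.3041] F [-0.2669 -1.7138 -0.4415] ang -0.2488 z0 0.1035 n 1857
t 4.900 stand [ 0.0013 -0.0548  0.304 ] F [ 0.677   2.4287 -0.4219] ang -0.2560 z0 0.1035 n 1858
t 4.950 stand [ 0.0013 -0.0552  0.304 ] F [ 0.0666  1.5336 -1.2011] ang -0.2511 z0 0.1035 n 1847
```

Call:
{"op": "servo_tool", "data": {
  "increments": [
    {"delta_pos":[0,-4,0],"rot":[0,0,0],"jaw":255},
    {"delta_pos":[0,-4,0],"rot":[0,0,0],"jaw":255},
    {"delta_pos":[0,-4,0],"rot":[0,0,0],"jaw":255},
    {"delta_pos":[0,-4,0],"rot":[0,0,0],"jaw":255},
    {"delta_pos":[0,-3,0],"rot":[0,0,0],"jaw":255}
  ]
}}

```text
t: 5.5
ee_pos: [0.5083, -0.0334, 0.3041]
eef_rot: [0.997, -0.076, 0.0, 0.002]
ft_force: [-0.5, -1.2, -0.3]
finger_gap: 0.0292
```

```bash
python3 -c "
from h import *
meas(2)"
```

```text
t 5.500 stand [ 0.0013 -0.0366  0.3041] F [-0.4986 -1.2369 -0.3181] ang -0.3493 z0 0.1016 n 1482
t 5.550 stand [ 0.0013 -0.0361  0.3041] F [0.3917 0.5941 0.4157] ang -0.3495 z0 0.1016 n 1491
```

```bash
cat > plan.py <<'E'
from h import *
import sys
from scipy.optimize import minimize
N=int(sys.argv[1]);YT=float(sys.argv[2]);n=int(sys.argv[3]);lag=.03
W=4.84;G=23.5/9.81
def est(n):
    T=[];A=[];Y=[]
    for i in range(n):
        s=robot.read_state();y=stand(s["ee_pos"][None])[0,1];c=robot.read_camera("scene")
        T.append(s["t"]);A.append(angle(c,y)[0]);Y.append(y)
    t0=robot.read_state()["t"];dt=np.array(T)-t0
    M=np.c_[np.cos(W*dt),np.sin(W*dt)/W];x=np.linalg.lstsq(M,np.array(A),rcond=None)[0]
    s=robot.read_state();y=stand(s["ee_pos"][None])[0,1]
    print("t",t0,"y",np.array(Y),y,"ang",np.array(A),"state",x,"amp",np.hypot(x[0],x[1]/W),"F",s["ft_force"])
    return x,y,s
def sim(c,x,y):
    th,om=x;d0=0;Y=[];TH=[]
    def rot(th,om,t):return th*np.cos(W*t)+om/W*np.sin(W*t),om*np.cos(W*t)-th*W*np.sin(W*t)
    for k in c:
        d=.91*k+.18*d0
        th,om=rot(th,om,lag);om-=G*(d-d0)/.1;th,om=rot(th,om,.1-lag)
        d0=d;y+=d;Y.append(y);TH.append(th)
    return np.array(Y),np.array(TH),om,d0
if __name__=="__main__":
    x,y0,s=est(n)
    if N:
        lo=min(y0,YT)-(.0 if abs(y0-YT)>.03 else .06)-.001;hi=.2
        def cost(c):
            Y,T,om,d=sim(c/100,x,y0);v=np.diff(np.r_[0,c/100])
            return 3e3*((Y[-1]-YT)**2*4+T[-1]**2+(om/W)**2+(d*20)**2)+300*(v**2).sum()+2*(np.maximum(abs(T)-.33,0)**2).sum()*100
        r=minimize(cost,np.zeros(N),method="SLSQP",bounds=[(-4.2,4.2)]*N,options=dict(maxiter=500),
          constraints=dict(type="ineq",fun=lambda c:np.r_[sim(c/100,x,y0)[0]-lo,hi-sim(c/100,x,y0)[0]]))
        c=np.round(r.x*10,1)
        Y,T,om,d=sim(c/1000,x,y0)
        print("tool y mm:",(-c).tolist());print("Y",Y);print("T",T,"end om",om,"d",d)
E
python3 -c "
import sys;sys.argv=['p','16','.1068','0']
import plan
from plan import *"
```

```text
(no output)
```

Call:
{"op": "servo_tool", "data": {
  "increments": [
    {"delta_pos":[0,-4,0],"rot":[0,0,0],"jaw":255},
    {"delta_pos":[0,-4,0],"rot":[0,0,0],"jaw":255}
  ]
}}

```text
t: 5.8
ee_pos: [0.5096, -0.025, 0.304]
eef_rot: [0.997, -0.076, 0.0, 0.001]
ft_force: [-1.2, -1.6, 0.1]
finger_gap: 0.0294
```

```bash
python3 -c "
from h import *
meas(2)"
```

```text
t 5.800 stand [ 0.0013 -0.0281  0.304 ] F [-1.1993 -1.6161  0.0832] ang -0.3250 z0 0.1021 n 1554
t 5.850 stand [ 0.0013 -0.0275  0.3041] F [-0.1536  0.4782  0.8149] ang -0.2770 z0 0.1030 n 1640
```

It slipped over the sill. Planning the calming move now.

```bash
time python3 plan.py 16 .1068 2
```

```text
t 6.0 y [-0.0276 -0.0277] -0.027852696792302758 ang [-0.2129 -0.1352] state [-0.0497  1.7568] amp 0.3663698467944044 F [-0.5397  0.9457  0.6317]
tool y mm: [-14.9, -25.9, -31.4, -30.9, -25.3, -16.2, -6.0, 3.1, 9.0, 10.9, 9.0, 4.4, -0.6, -3.9, -3.4, 0.7]
Y [-0.0143  0.0117  0.045   0.0791  0.1082  0.1282  0.1373  0.1361  0.1277
  0.1163  0.106   0.1002  0.0997  0.1031  0.1068  0.1069]
T [ 0.1026  0.2012  0.2327  0.2041  0.1362  0.0557 -0.0131 -0.0542 -0.0637
 -0.0483 -0.0217  0.0019  0.0131  0.0109  0.003   0.0002] end om -0.0013531248306613702 d 3.1952256785580126e-05
real	0m3.251s
user	0m4.633s
sys	0m0.188s
```

Call:
{"op": "servo_tool", "data": {
  "increments": [
    {"delta_pos":[0,-15,0],"rot":[0,0,0],"jaw":255},
    {"delta_pos":[0,-26,0],"rot":[0,0,0],"jaw":255},
    {"delta_pos":[0,-31.4,0],"rot":[0,0,0],"jaw":255},
    {"delta_pos":[0,-31,0],"rot":[0,0,0],"jaw":255},
    {"delta_pos":[0,-25.3,0],"rot":[0,0,0],"jaw":255},
    {"delta_pos":[0,-16.2,0],"rot":[0,0,0],"jaw":255},
    {"delta_pos":[0,-6,0],"rot":[0,0,0],"jaw":255},
    {"delta_pos":[0,3.1,0],"rot":[0,0,0],"jaw":255}
  ]
}}

```text
t: 6.8
ee_pos: [0.5323, 0.1253, 0.3041]
eef_rot: [0.997, -0.076, 0.0, 0.002]
ft_force: [1.5, 1.6, -0.3]
finger_gap: 0.0291
```

Call:
{"op": "servo_tool", "data": {
  "increments": [
    {"delta_pos":[0,9,0],"rot":[0,0,0],"jaw":255},
    {"delta_pos":[0,11,0],"rot":[0,0,0],"jaw":255},
    {"delta_pos":[0,9,0],"rot":[0,0,0],"jaw":255},
    {"delta_pos":[0,4.4,0],"rot":[0,0,0],"jaw":255},
    {"delta_pos":[0,-0.6,0],"rot":[0,0,0],"jaw":255},
    {"delta_pos":[0,-4,0],"rot":[0,0,0],"jaw":255},
    {"delta_pos":[0,-3.4,0],"rot":[0,0,0],"jaw":255},
    {"delta_pos":[0,0.7,0],"rot":[0,0,0],"jaw":255}
  ]
}}

```text
t: 7.6
ee_pos: [0.5273, 0.0926, 0.3041]
eef_rot: [0.997, -0.078, -0.0, 0.002]
ft_force: [0.1, 2.6, -0.7]
finger_gap: 0.0296
```

```bash
python3 -c "
from h import *
go([.5285,.1086,.304])"; python3 plan.py 16 .1068 5
```

```text
t 7.6 tcp [0.5273 0.0926 0.3041] delta tool mm [ -1.3189 -15.98     0.0201] rot [ 0.0038  0.0001 -0.0055] F [ 0.1286  2.5824 -0.6589] gap 0.029631573755306666
t 7.85 y [0.0908 0.0907 0.0907 0.0906 0.0905] 0.0903559509279866 ang [-0.0121  0.0021  0.0176  0.0306  0.0428] state [0.0521 0.1588] amp 0.061578707894924166 F [ 0.0137  2.0361 -0.0264]
tool y mm: [-2.3, -3.2, -3.0, -1.8, -0.2, 1.3, 2.4, 2.5, 1.8, 0.4, -1.4, -2.9, -3.7, -3.3, -1.8, 0.5]
Y [0.0924 0.0957 0.0991 0.1013 0.1019 0.1008 0.0984 0.0957 0.0936 0.0929
 0.094  0.0968 0.1007 0.1044 0.1067 0.1067]
T [ 0.0579  0.047   0.0244 -0.0021 -0.0246 -0.0376 -0.0385 -0.0292 -0.0138
  0.002   0.0133  0.0174  0.0145  0.0079  0.0019  0.0003] end om 0.0005764684429069843 d -4.024079575050052e-05
```

Call:
{"op": "servo_tool", "data": {
  "increments": [
    {"delta_pos":[0,-2.3,0],"rot":[0,0,-0.005],"jaw":255},
    {"delta_pos":[0,-3.2,0],"rot":[0,0,0],"jaw":255},
    {"delta_pos":[0,-3,0],"rot":[0,0,0],"jaw":255},
    {"delta_pos":[0,-1.8,0],"rot":[0,0,0],"jaw":255},
    {"delta_pos":[0,-0.2,0],"rot":[0,0,0],"jaw":255},
    {"delta_pos":[0,1.3,0],"rot":[0,0,0],"jaw":255},
    {"delta_pos":[0,2.4,0],"rot":[0,0,0],"jaw":255},
    {"delta_pos":[0,2.5,0],"rot":[0,0,0],"jaw":255}
  ]
}}

```text
t: 8.65
ee_pos: [0.528, 0.0972, 0.304]
eef_rot: [0.997, -0.076, -0.0, 0.002]
ft_force: [0.8, 2.1, 0.7]
finger_gap: 0.0293
```

Call:
{"op": "servo_tool", "data": {
  "increments": [
    {"delta_pos":[0,1.8,0],"rot":[0,0,0],"jaw":255},
    {"delta_pos":[0,0.4,0],"rot":[0,0,0],"jaw":255},
    {"delta_pos":[0,-1.4,0],"rot":[0,0,0],"jaw":255},
    {"delta_pos":[0,-3,0],"rot":[0,0,0],"jaw":255},
    {"delta_pos":[0,-3.7,0],"rot":[0,0,0],"jaw":255},
    {"delta_pos":[0,-3.3,0],"rot":[0,0,0],"jaw":255},
    {"delta_pos":[0,-1.8,0],"rot":[0,0,0],"jaw":255},
    {"delta_pos":[0,0.5,0],"rot":[0,0,0],"jaw":255}
  ]
}}

```text
t: 9.45
ee_pos: [0.5296, 0.1075, 0.3041]
eef_rot: [0.997, -0.076, -0.0, 0.002]
ft_force: [0.1, 2.4, -0.9]
finger_gap: 0.0293
```

```bash
python3 -c "
from h import *
go([.5285,.1086,.304])
for n in('scene','side'):
    c=robot.read_camera(n);np.savez('b'+n+'.npz',**c);cv2.imwrite('pics/b'+n+'.png',c['color'][:,:,::-1])
"; python3 plan.py 16 .1068 6
```

```text
t 9.45 tcp [0.5296 0.1075 0.3041] delta tool mm [-1.214  -0.8849  0.059 ] rot [ 0.0049  0.0005 -0.0023] F [ 0.107   2.4083 -0.855 ] gap 0.029274555540157964
t 9.85 y [0.1057 0.1056 0.1055 0.1054 0.1053 0.1053] 0.10522997372343511 ang [0.011  0.0116 0.0116 0.0105 0.0099 0.0086] state [ 0.0059 -0.049 ] amp 0.011694328830001658 F [-0.0276  1.6833  0.037 ]
tool y mm: [0.2, 0.4, 0.5, 0.6, 0.5, 0.3, 0.1, -0.2, -0.5, -0.7, -0.8, -0.7, -0.6, -0.3, -0.1, 0.0]
Y [0.105  0.1047 0.1041 0.1035 0.1029 0.1025 0.1024 0.1025 0.103  0.1037
 0.1046 0.1054 0.1061 0.1065 0.1066 0.1067]
T [ 0.0008 -0.004  -0.0075 -0.009  -0.0084 -0.0063 -0.0033 -0.0001  0.0023
  0.0035  0.0036  0.0028  0.0016  0.0006  0.0001 -0.0001] end om -0.0008089927277725964 d 2.924035015798695e-05
```

View pics/bside.png

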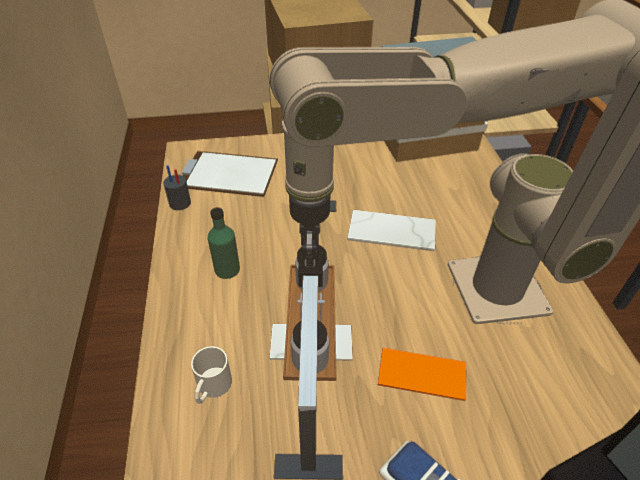

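The side view shows the tray hanging centred across the slab, with the bottle at (223,245) and the mug at (211,372) untouched. Swing amplitude is 0.012 rad. One small trim, then hold.

Call:
{"op": "servo_tool", "data": {
  "increments": [
    {"delta_pos":[0,0.2,0],"rot":[0,0,0],"jaw":255},
    {"delta_pos":[0,0.4,0],"rot":[0,0,0],"jaw":255},
    {"delta_pos":[0,0.5,0],"rot":[0,0,0],"jaw":255},
    {"delta_pos":[0,0.6,0],"rot":[0,0,0],"jaw":255},
    {"delta_pos":[0,0.5,0],"rot":[0,0,0],"jaw":255},
    {"delta_pos":[0,0.3,0],"rot":[0,0,0],"jaw":255},
    {"delta_pos":[0,0.1,0],"rot":[0,0,0],"jaw":255},
    {"delta_pos":[0,-0.3,0],"rot":[0,0,0],"jaw":255}
  ]
}}

```text
t: 10.65
ee_pos: [0.529, 0.104, 0.3041]
eef_rot: [0.997, -0.077, -0.001, 0.003]
ft_force: [-0.8, -1.3, -0.4]
finger_gap: 0.0294
```

Call:
{"op": "servo_tool", "data": {
  "increments": [
    {"delta_pos":[0,-0.6,0],"rot":[0,0,0],"jaw":255},
    {"delta_pos":[0,-0.8,0],"rot":[0,0,0],"jaw":255},
    {"delta_pos":[0,-0.9,0],"rot":[0,0,0],"jaw":255},
    {"delta_pos":[0,-0.8,0],"rot":[0,0,0],"jaw":255},
    {"delta_pos":[0,-0.7,0],"rot":[0,0,0],"jaw":255},
    {"delta_pos":[0,-0.4,0],"rot":[0,0,0],"jaw":255},
    {"delta_pos":[0,-0.2,0],"rot":[0,0,0],"jaw":255},
    {"delta_pos":[0,0,0],"rot":[0,0,0],"jaw":255}
  ]
}}

```text
t: 11.45
ee_pos: [0.5296, 0.1079, 0.3041]
eef_rot: [0.997, -0.077, -0.001, 0.003]
ft_force: [-1.4, -1.1, -0.5]
finger_gap: 0.0294
```

```bash
python3 plan.py 12 .1068 8; python3 -c "
from h import *
c=robot.read_camera('scene');S=stand(ray(c,np.argwhere((lambda h:(h[...,1]<40)&(h[...,2]>130))(cv2.cvtColor(c['color'],cv2.COLOR_RGB2HSV)))[:,::-1],.01))
S=S[(abs(S[:,0])<.11)&(S[:,1]>.04)&(S[:,1]<.2)];print('slab',np.percentile(S,[1,99],0))
go([.5285,.1086,.304])"
```

```text
t 11.85 y [0.1063 0.1063 0.1063 0.1063 0.1063 0.1063 0.1063 0.1063] 0.10627060808846076 ang [0.0028 0.0035 0.0041 0.0052 0.0035 0.0067 0.0042 0.0042] state [ 0.0033 -0.019 ] amp 0.005106315969499604 F [-0.2602 -0.047   0.1383]
tool y mm: [-0.3, -0.2, 0.1, 0.3, 0.4, 0.4, 0.2, -0.1, -0.4, -0.5, -0.4, 0.1]
Y [0.1065 0.1068 0.1067 0.1064 0.106  0.1056 0.1053 0.1054 0.1057 0.1063
 0.1067 0.1067]
T [ 0.0006 -0.0023 -0.0042 -0.0045 -0.0035 -0.0015  0.0006  0.0019  0.002
  0.0012  0.0001 -0.0003] end om 0.000506586604174317 d -8.568933550893683e-06
slab [[0.0298 0.0588 0.01  ]
 [0.0982 0.1545 0.01  ]]
t 11.9 tcp [0.5296 0.1079 0.3041] delta tool mm [-1.1888 -0.528   0.0584] rot [ 0.0069  0.001  -0.004 ] F [-0.9087 -1.07   -0.2239] gap 0.029076233041005366
```

Amplitude ≤ 0.005 rad, position 0.1063 against a slab centre of 0.1067. Holding for 6.4 s.

Call:
{"op": "servo_tool", "data": {
  "increments": [
    {"delta_pos":[0,0,0],"rot":[0,0,0],"jaw":255},
    {"delta_pos":[0,0,0],"rot":[0,0,0],"jaw":255},
    {"delta_pos":[0,0,0],"rot":[0,0,0],"jaw":255},
    {"delta_pos":[0,0,0],"rot":[0,0,0],"jaw":255},
    {"delta_pos":[0,0,0],"rot":[0,0,0],"jaw":255},
    {"delta_pos":[0,0,0],"rot":[0,0,0],"jaw":255},
    {"delta_pos":[0,0,0],"rot":[0,0,0],"jaw":255},
    {"delta_pos":[0,0,0],"rot":[0,0,0],"jaw":255}
  ]
}}

```text
t: 12.7
ee_pos: [0.5296, 0.1079, 0.3041]
eef_rot: [0.997, -0.077, -0.001, 0.003]
ft_force: [-0.9, 0.6, 0.0]
finger_gap: 0.0292
```

Call:
{"op": "servo_tool", "data": {
  "increments": [
    {"delta_pos":[0,0,0],"rot":[0,0,0],"jaw":255},
    {"delta_pos":[0,0,0],"rot":[0,0,0],"jaw":255},
    {"delta_pos":[0,0,0],"rot":[0,0,0],"jaw":255},
    {"delta_pos":[0,0,0],"rot":[0,0,0],"jaw":255},
    {"delta_pos":[0,0,0],"rot":[0,0,0],"jaw":255},
    {"delta_pos":[0,0,0],"rot":[0,0,0],"jaw":255},
    {"delta_pos":[0,0,0],"rot":[0,0,0],"jaw":255},
    {"delta_pos":[0,0,0],"rot":[0,0,0],"jaw":255}
  ]
}}

```text
t: 13.5
ee_pos: [0.5296, 0.1079, 0.3041]
eef_rot: [0.997, -0.077, -0.001, 0.003]
ft_force: [0.1, -1.0, -0.7]
finger_gap: 0.0294
```

```bash
python3 plan.py 0 .1067 8
```

```text
t 13.9 y [0.1063 0.1063 0.1063 0.1063 0.1063 0.1063 0.1063 0.1063] 0.10628038060234986 ang [0.0009 0.0007 0.0007 0.0002 0.001  0.0012 0.001  0.0008] state [ 0.0006 -0.0035] amp 0.0009575352662396543 F [-0.5845 -1.416  -0.194 ]
```

Call:
{"op": "servo_tool", "data": {
  "increments": [
    {"delta_pos":[0,0,0],"rot":[0,0,0],"jaw":255},
    {"delta_pos":[0,0,0],"rot":[0,0,0],"jaw":255},
    {"delta_pos":[0,0,0],"rot":[0,0,0],"jaw":255},
    {"delta_pos":[0,0,0],"rot":[0,0,0],"jaw":255},
    {"delta_pos":[0,0,0],"rot":[0,0,0],"jaw":255},
    {"delta_pos":[0,0,0],"rot":[0,0,0],"jaw":255},
    {"delta_pos":[0,0,0],"rot":[0,0,0],"jaw":255},
    {"delta_pos":[0,0,0],"rot":[0,0,0],"jaw":255}
  ]
}}

```text
t: 14.7
ee_pos: [0.5296, 0.1079, 0.3041]
eef_rot: [0.997, -0.077, -0.001, 0.003]
ft_force: [-0.0, -0.4, 0.4]
finger_gap: 0.0295
```

Call:
{"op": "servo_tool", "data": {
  "increments": [
    {"delta_pos":[0,0,0],"rot":[0,0,0],"jaw":255},
    {"delta_pos":[0,0,0],"rot":[0,0,0],"jaw":255},
    {"delta_pos":[0,0,0],"rot":[0,0,0],"jaw":255},
    {"delta_pos":[0,0,0],"rot":[0,0,0],"jaw":255},
    {"delta_pos":[0,0,0],"rot":[0,0,0],"jaw":255},
    {"delta_pos":[0,0,0],"rot":[0,0,0],"jaw":255},
    {"delta_pos":[0,0,0],"rot":[0,0,0],"jaw":255},
    {"delta_pos":[0,0,0],"rot":[0,0,0],"jaw":255}
  ]
}}

```text
t: 15.5
ee_pos: [0.5296, 0.1079, 0.3041]
eef_rot: [0.997, -0.077, -0.001, 0.003]
ft_force: [-0.6, -0.9, -0.1]
finger_gap: 0.0296
```

Call:
{"op": "servo_tool", "data": {
  "increments": [
    {"delta_pos":[0,0,0],"rot":[0,0,0],"jaw":255},
    {"delta_pos":[0,0,0],"rot":[0,0,0],"jaw":255},
    {"delta_pos":[0,0,0],"rot":[0,0,0],"jaw":255},
    {"delta_pos":[0,0,0],"rot":[0,0,0],"jaw":255},
    {"delta_pos":[0,0,0],"rot":[0,0,0],"jaw":255},
    {"delta_pos":[0,0,0],"rot":[0,0,0],"jaw":255},
    {"delta_pos":[0,0,0],"rot":[0,0,0],"jaw":255},
    {"delta_pos":[0,0,0],"rot":[0,0,0],"jaw":255}
  ]
}}

```text
t: 16.3
ee_pos: [0.5296, 0.1079, 0.3041]
eef_rot: [0.997, -0.077, -0.001, 0.003]
ft_force: [-0.0, -1.2, -0.1]
finger_gap: 0.0295
```

Call:
{"op": "servo_tool", "data": {
  "increments": [
    {"delta_pos":[0,0,0],"rot":[0,0,0],"jaw":255},
    {"delta_pos":[0,0,0],"rot":[0,0,0],"jaw":255},
    {"delta_pos":[0,0,0],"rot":[0,0,0],"jaw":255},
    {"delta_pos":[0,0,0],"rot":[0,0,0],"jaw":255},
    {"delta_pos":[0,0,0],"rot":[0,0,0],"jaw":255},
    {"delta_pos":[0,0,0],"rot":[0,0,0],"jaw":255},
    {"delta_pos":[0,0,0],"rot":[0,0,0],"jaw":255},
    {"delta_pos":[0,0,0],"rot":[0,0,0],"jaw":255}
  ]
}}

```text
t: 17.1
ee_pos: [0.5296, 0.1079, 0.3041]
eef_rot: [0.997, -0.077, -0.001, 0.003]
ft_force: [-0.4, -1.2, 0.5]
finger_gap: 0.0295
```

```bash
python3 plan.py 0 .1067 6
```

```text
t 17.4 y [0.1063 0.1063 0.1063 0.1063 0.1063 0.1063] 0.10626220101509144 ang [0.0026 0.0032 0.0024 0.0018 0.0018 0.0016] state [ 0.0007 -0.0126] amp 0.0027113796778220982 F [-0.2846 -0.7042 -0.3594]
```

Held from about 11.5 to 17.4 s with the swing below 0.005 rad. Now opening gradually, pausing, then lifting straight up.

Call:
{"op": "servo_tool", "data": {
  "increments": [
    {"delta_pos":[0,0,0],"rot":[0,0,0],"jaw":140},
    {"delta_pos":[0,0,0],"rot":[0,0,0],"jaw":100},
    {"delta_pos":[0,0,0],"rot":[0,0,0],"jaw":50},
    {"delta_pos":[0,0,0],"rot":[0,0,0],"jaw":0},
    {"delta_pos":[0,0,0],"rot":[0,0,0],"jaw":0},
    {"delta_pos":[0,0,-10],"rot":[0,0,0],"jaw":0},
    {"delta_pos":[0,0,-30],"rot":[0,0,0],"jaw":0},
    {"delta_pos":[0,0,-40],"rot":[0,0,0],"jaw":0}
  ]
}}

```text
t: 18.2
ee_pos: [0.5273, 0.1074, 0.3801]
eef_rot: [0.997, -0.078, -0.007, 0.006]
ft_force: [1.4, -0.8, 0.0]
finger_gap: 0.0857
```

Call:
{"op": "servo_tool", "data": {
  "increments": [
    {"delta_pos":[0,0,-40],"rot":[0,0,0],"jaw":0},
    {"delta_pos":[-20,0,-20],"rot":[0,0,0],"jaw":0},
    {"delta_pos":[0,0,0],"rot":[0,0,0],"jaw":0},
    {"delta_pos":[0,0,0],"rot":[0,0,0],"jaw":0}
  ]
}}

```text
t: 18.6
ee_pos: [0.5091, 0.1112, 0.4518]
eef_rot: [0.997, -0.078, -0.001, 0.005]
ft_force: [0.2, 0.9, -0.7]
finger_gap: 0.0856
```

Run:
```python
from h import *
s=robot.read_state();print(s["t"],s["ee_pos"],s["ft_force"])
for i in range(7):
    c=robot.read_camera("scene");print(angle(c,.1063))
S=stand(cloud(c));m=(c["range_z"]>0)&(abs(S[...,2]-.345)<.008)&(abs(S[...,0])<.03)&(c["color"].max(-1)<90)
print("knob",cv2.minAreaRect(S[m][:,:2].astype(np.float32)))
cv2.imwrite("pics/f.png",c["color"][:,:,::-1])
```

```text
18.6 [0.5091 0.1112 0.4518] [ 0.1724  0.8924 -0.7349]
(np.float64(0.0005282858996728815), np.float64(0.10523721041427679), np.int64(1905))
(np.float64(3.7135270413894787e-06), np.float64(0.10518159368705701), np.int64(1842))
(np.float64(0.0001828645771770706), np.float64(0.10521727291986066), np.int64(1845))
(np.float64(-0.0001158806645598843), np.float64(0.10519573183177995), np.int64(1863))
(np.float64(-0.0012207332523564748), np.float64(0.1051529759228818), np.int64(1879))
(np.float64(0.0004958097574426352), np.float64(0.10519709726853128), np.int64(1799))
(np.float64(-0.0001853286582680756), np.float64(0.1051859001343251), np.int64(1877))
knob ((0.0011724485084414482, 0.10684944689273834), (0.030194029211997986, 0.032609984278678894), 3.3688478469848633)
```

View pics/f.png

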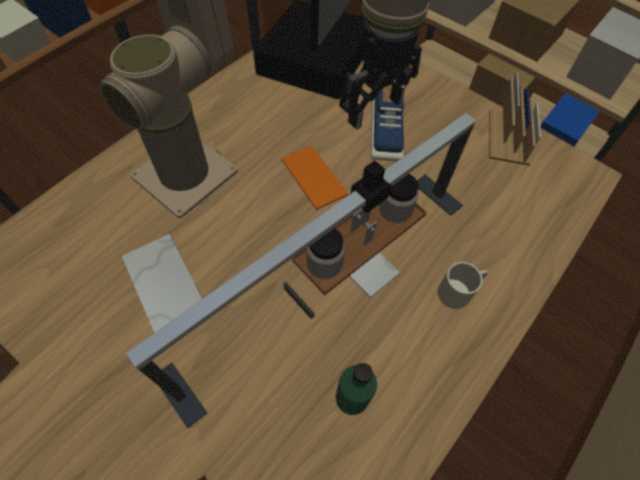

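The final view shows the trolley at (372,186), free of the gripper, with the tray level over the slab at (375,274). The mug at (460,283) and bottle at (356,388) haven't moved. Handing in.

```bash
python3 -c "
from cell import robot
print(robot.close_job())"
```

```text
the job is handed in; nothing more can be done
None
```

The tray is hanging still and centred over the slab under the rail, the knob has been let go, and the job is handed in. It took about 19 s of the 48 s allowed.

- **Moving and calming:** I gripped the knob with the jaws along the rail and drew the tray slowly until the peg slipped over the sill. The swing after the slip was about 0.37 rad. Three planned trolley moves calmed it to about 0.06, then 0.012, then at most 0.005 rad.
- **Holding:** I held it still for about 6 s, from 11.5 to 17.4 s, then opened the gripper and lifted straight up.
- **Last checks:** after release the tray angle read 0 ± 0.001 rad. The knob was at stand y = 0.1068 m, against a slab centre of about 0.1067 m. The gripper was clear, and the bottle and mug were where they started.
- **Disagreement:** the cameras put the slab centre anywhere from 0.105 to 0.1085 m, so centring is certain to about 2 mm.

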